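# Turn the ingredient carousel and weigh the square tin

### The arm

A 6-joint arm with a two-finger parallel gripper is mounted at the origin on the work surface. World frame = base frame: x ahead of the robot, y to its left, z up, the work surface at z = 0. Lengths are in m, angles in degrees, forces in N, time in s.
With the tool pointing down it reaches from about 0.35 to 0.875 m from the base axis. Payload 4.2 kg.
Tool frame: the origin (TCP) lies midway between the tips of the shut fingers; the grasp point (between the pads) lies 19 mm behind it; z points along the fingers, y is the direction in which the jaws open and shut (so a half turn about z gives the same grasp; the last joint's range is limited). The gripper opens to 87 mm and grips with 3 to 60 N. Pads are 19 mm wide; open, the fingers measure 117 mm over their backs; the gripper's body (75 mm by 190 mm) begins 51 mm behind the grasp point.
Start: joints at [89.358, 22.042, 0.453, 0, -68.411, -14.817], TCP at [0.167, 0.602, 0.223] pointing down, gripper open.
Joint ranges: [-179.83, 179.83], [-69.29, 118.12], [-61.27, 80.66], [-181.25, 117.63], [-171.15, -9.14], [-177.46, 177.46]. Speed limits (degrees/s): [159.86, 159.86, 180, 180, 180, 180].

### API

Orientations are given as a 3x3 rotation matrix whose columns are the frame's x, y, z axes.
In Python, from station import r gives the robot as it stands.
- The arm moves only by the tool carry_out, never from a script. Its argument "steps" is a list of rows, each a list of 2 entries, a list of its own where there are three numbers: the shift along the tool's x, y, z in cm, then the turn about the tool's z in degrees. In form: [[[x, y, z], twist], ...]. A call has 1 to 20 rows; each row is the pose to reach, as a shift and turn from the pose measured when the call began, along the tool's axes at that moment; what a row does not reach only later rows make up. A row lasts 1/10 s, in which the tool goes at most 50 mm and 8.59 degrees, less where a joint would pass 70% of its speed; a pose out of reach is approached as far as the arm can. A call with a gripper value outside its range is refused whole. "gripper" is the gripper's target within -1 to 1 (fully open at 1, half-way at 0, shut at -1), set as the call begins (left out, the last holds). The fingers move at their own pace and stop on an object; the grip force is fixed at half the most. Time passes only in rows, so rows that repeat a pose let the fingers close. It gives the time, the measured TCP pose, the force and the opening at its end, in the units of the state.
- r.sense(): the state, without advancing time (a new reading comes with each control period).
- r.capture(name): name is "scene" or "top"; returns the picture (384x512x3 uint8, red, green, blue); there is no depth.
- r.calibration(name): a dict with "camera_matrix" (3x3 intrinsics, pixels), "world_from_camera" (4x4, takes a point from camera to world coordinates). Camera axes: x right, y up, looking along -z (the intrinsics and any distortion apply to the point x, -y, -z); pixel columns grow to the right and rows downward; lengths in m; the calibration is good to about 2 mm. A picture is of the moment at which its call begins. calibration takes no time and is no camera call.
- r.finish_job(): hands the job in, once; it reports no verdict.
Trained networks look in the newest picture that a camera, given by its name, has taken for a name from the list of things; names that differ only in an ending like _2 or _b are one class to them, and where a whole thing is asked for, a point or a joint stands for the part that bears it (a point fixed in the world has none). Each returns a list of dicts, best first, with "confidence" (0 to 1); they miss things now and then, are a little off and sometimes report something else, mostly with a low value. They report only what shows in the picture. A call takes as long as a camera call. They do not tell look-alikes from the thing itself.
- r.cut_out(camera, target): "pixels" (384x512 bool, what is visible of it).
- r.place_of(camera, target): "centre" ([x, y, z] in m, in world coordinates, good to about 4 mm: a listed point, or the origin of a listed thing).
The state is a dict: "time_s": time; "joints": joint angles; "joint_velocities": joint speeds; "effort": joint torques, N m; "tcp_pos": TCP position; "ee_rot": TCP orientation; "wrist_force": force on the tool from outside, world axes, zero at the start; "moment": the same for the moment, N m; "gripper_width": opening from 0.0 (shut) to 1.0 (fully open).
Only numpy, scipy, OpenCV 4.12 (cv2) and the standard library are available. Lean on these libraries where they do the work, as an engineer would, in place of code of your own. Each camera call takes 0.05 s, during which the arm holds its last target. There are 200 camera calls.

### The job

Turn the ingredient carousel (it has a bar handle on its hub) until the square tin stands in the middle of the front gap of the wire keeper rail. Then lift the tin out there and set it down upright, without dropping it, wholly on the steel pan of the kitchen scale, and let go. Leave the four round containers standing in their pockets.

Things in the scene. Friction and masses are not known exactly. Their poses are not given: they have to be found in the camera images.
- stand: fixed grey foot of the carousel; origin on the turning axis, on the table; -x points to the middle of the front gap. It carries a keeper rail: 2 level wires, 5 mm thick, 97 and 133 mm from the axis, 140 mm above the table, all round but for 56 degrees either side of the gap's middle. Under it nothing can be lifted out. 3 posts (144 mm high) 168 mm from the axis, at +-75 and 180 degrees from the gap's middle.
- gap (a point): middle of the front gap: where the centre of a pocket's floor lies when that pocket faces the gap squarely; 115 mm from the axis, 34 mm above the table. A small grey tab sticks out of the foot below it.
- carousel: turning white disc, radius 155 mm, top 34 mm above the table; origin on the axis, 24 mm above the table. Turns over 10 rad either way, friction 0.12 N m, no catches, stays where left. 5 pockets, 72 degrees apart, 115 mm from the axis: square fences, 54 mm inside, 3 mm thick, 14 mm high, sides square to the radius. Its -x axis points to the square tin's pocket; the bar handle lies along its x axis.
- handle (a point): centre of the black bar handle on top of the hub, on the turning axis, 170 mm above the table. Bar 66 mm long along the carousel's x axis, 18 mm thick along its y axis, 40 mm high (150 to 190 mm above the table), so above the rail and all containers; below it a round column of 28 mm.
- pocket (a point): centre of the floor of the pocket in which the square tin stands at the start, 115 mm from the axis, 34 mm above the table; turns with the carousel.
- tin_centre (a point): centre (half-way up) of the square tin, the only square container: plain steel, 46 x 46 mm, 92 mm high, 0.18 to 0.35 kg, upright, z up; x and y axes square to its faces, which are parallel to its pocket's fence within a few degrees. Its underside is 46 mm below this point.
- pan (a point): centre of the top of the scale's round steel pan, 140 mm across and flat, 52 mm above the table. The scale is fixed: a white body 200 x 165 mm, 38 mm high, with a dark display strip on the robot's side of the pan.
- shaker_centre (a point): round steel shaker with a domed top, 46 mm across, 97 mm high. Stands in another pocket of the carousel, and is to stay in a pocket. Its point is on its axis, 50 mm above its underside.
- pot_centre (a point): low round steel pot with a knobbed lid, 50 mm across, 74 mm high. Stands in another pocket of the carousel, and is to stay in a pocket. Its point is on its axis, 37 mm above its underside.
- pourer_centre (a point): conical aluminium pourer with a narrow neck, 50 mm across at the foot, 94 mm high. Stands in another pocket of the carousel, and is to stay in a pocket. Its point is on its axis, 47 mm above its underside.
- canister_centre (a point): round steel canister with a flat lid, 50 mm across, 90 mm high. Stands in another pocket of the carousel, and is to stay in a pocket. Its point is on its axis, 45 mm above its underside.
There are look-alikes about, which are no part of the job. Leave any orange, pink or yellow look-alike of the part that bears tin_centre alone.

How it is judged (in metres and radians):
On the way, in this order (a step that is already met when the one before it is completed fails the run):
1. the square tin, still in its pocket, has been turned to the middle of the front gap (within 25 mm) and the carousel is at rest (horizontal distance between pocket and gap below 0.025 m and angular speed of carousel below 0.15 rad/s and horizontal distance between tin_centre and pocket below 0.015 m and z of tin_centre in the frame of pocket below 0.055 m), for 0.2 s.
2. the tin stands upright on the scale's pan (horizontal distance between tin_centre and pan below 0.035 m and z of tin_centre in the frame of pan between 0.042 and 0.05 m and angle between tin_centre's own z axis and vertical below 0.08 rad), for 0.2 s.
At the end, for the whole second after the job is handed in: the square tin stands upright (within 0.08 rad) and at rest on the scale's pan, its centre within 35 mm of the pan's centre, so that it is wholly on the pan; the four round containers still stand in the carousel's pockets (all of step 2 and linear speed of tin below 0.02 m/s and not (angle between any of shaker_centre, pot_centre, pourer_centre, canister_centre's own z axis and vertical above 0.5 rad or horizontal distance between any of shaker_centre, pot_centre, pourer_centre, canister_centre and handle above 0.14 m or height (world z) of shaker_centre above 0.099 m or height (world z) of pot_centre above 0.086 m or height (world z) of pourer_centre above 0.096 m or height (world z) of canister_centre above 0.094 m)); the robot touches nothing.
It fails at once if the tin is dropped: it moves faster than 0.6 m/s while the fingers do not touch it (a fall of about 18 mm) (linear speed of tin above 0.6 m/s and contact force between tin and the fingers below 0.05 N).
It fails at once if a round container is lifted out of its pocket (by over 15 mm), pushed out of it or tipped (over 0.5 rad) (angle between any of shaker_centre, pot_centre, pourer_centre, canister_centre's own z axis and vertical above 0.5 rad or horizontal distance between any of shaker_centre, pot_centre, pourer_centre, canister_centre and handle above 0.14 m or height (world z) of shaker_centre above 0.099 m or height (world z) of pot_centre above 0.086 m or height (world z) of pourer_centre above 0.096 m or height (world z) of canister_centre above 0.094 m).
It fails at once if the tin is tipped over (beyond 0.7 rad) (angle between tin_centre's own z axis and vertical above 0.7 rad).
It also fails if it takes over 58 s, if anything falls off the work surface, if the arm or the gripper's body presses on something with over 40 N, if the wrist force passes 120 N, or if a joint passes its speed limit or range.

## Working session

There is one attempt and no reset: what is moved stays moved. The work goes in short steps, Python scripts to look and compute and a tool call to move; the robot and the scene stay as the last step left them, time stands still between calls to the robot, and variables do not carry over. Pictures are saved under pics/ and viewed, about 8 in all and at most 12, crops included, and the job is handed in when it is done.

Besides the shell and the picture viewer there is one more tool, called as name(argument=value, ...) on one line, values as JSON. carry_out: Moves the arm, as the interface text tells. Its arguments: {"type":"object","properties":{"steps":{"type":"array","items":{"type":"array"}},"gripper":{"type":"number"}},"required":["steps"]}

```bash
mkdir -p pics
python3 - <<'E'
from station import r
import cv2,numpy as np
ims=[]
for c in("scene","top"):
    im=r.capture(c);cv2.imwrite(f"pics/{c}0.png",cv2.cvtColor(im,cv2.COLOR_RGB2BGR));ims.append(im)
    for t in("stand","gap","carousel","handle","pocket","tin_centre","pan","shaker_centre","pot_centre","pourer_centre","canister_centre"):
        try: print(c,t,[(np.round(d["centre"],3).tolist(),round(d["confidence"],2)) for d in r.place_of(c,t)])
        except Exception as e: print(c,t,e)
cv2.imwrite("pics/both0.png",cv2.resize(cv2.cvtColor(np.hstack(ims),cv2.COLOR_RGB2BGR),(800,300)))
s=r.sense();print({k:np.round(v,3).tolist() for k,v in s.items()})
E
```

```text
scene stand [([0.625, 0.295, 0.071], 0.72)]
scene gap []
scene carousel []
scene handle [([0.571, 0.19, 0.169], 0.63)]
scene pocket [([0.583, 0.077, 0.035], 0.65)]
scene tin_centre [([0.315, -0.152, 0.047], 0.97), ([0.57, -0.092, 0.043], 0.94), ([0.586, 0.078, 0.085], 0.9), ([0.412, -0.098, 0.047], 0.81), ([0.588, 0.078, 0.034], 0.22)]
scene pan [([0.568, -0.268, 0.049], 0.85)]
scene shaker_centre [([0.49, 0.275, 0.085], 0.88)]
scene pot_centre [([0.625, 0.297, 0.073], 0.62), ([0.492, 0.278, 0.089], 0.56)]
scene pourer_centre [([0.472, 0.146, 0.088], 0.78)]
scene canister_centre [([0.684, 0.169, 0.083], 0.85)]
top stand []
top gap []
top carousel [([0.572, 0.196, 0.022], 0.72)]
top handle [([0.572, 0.189, 0.17], 0.88)]
top pocket [([0.582, 0.075, 0.035], 0.72), ([0.568, 0.196, 0.023], 0.43)]
top tin_centre [([0.591, 0.077, 0.079], 0.97), ([0.415, -0.095, 0.043], 0.8), ([0.57, -0.089, 0.045], 0.69), ([0.314, -0.154, 0.046], 0.63), ([0.68, 0.17, 0.08], 0.29)]
top pan [([0.567, -0.266, 0.052], 0.96), ([0.469, 0.144, 0.081], 0.34)]
top shaker_centre [([0.492, 0.281, 0.087], 0.96)]
top pot_centre [([0.62, 0.294, 0.071], 0.7)]
top pourer_centre [([0.466, 0.145, 0.079], 0.71)]
top canister_centre [([0.682, 0.172, 0.081], 0.91)]
{'time_s': 1.2, 'joints': [89.357, 22.041, 0.452, 0.001, -68.413, -14.817], 'joint_velocities': [0.006, 0.047, 0.081, 0.061, 0.001, 0.053], 'effort': [0.0, -39.047, 18.762, 4.224, 0.016, -0.0], 'tcp_pos': [0.167, 0.602, 0.223], 'ee_rot': [[0.964, -0.267, 0.0], [-0.267, -0.964, -0.0], [0.0, 0.0, -1.0]], 'wrist_force': [-0.986, -0.349, -0.418], 'moment': [-0.028, 0.017, -0.035], 'gripper_width': 1.0}
```

View pics/scene0.png

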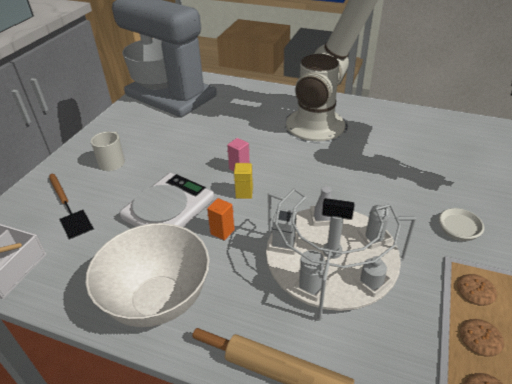

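View pics/top0.png

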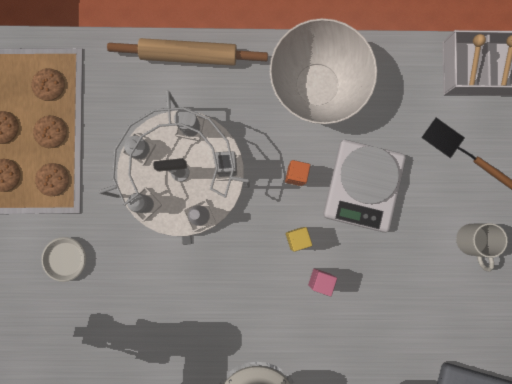

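```bash
cat > h.py <<'E'
import numpy as np,cv2
from station import r
def proj(c,P):
    k=r.calibration(c);M=np.linalg.inv(k["world_from_camera"]);P=np.atleast_2d(P)
    q=P@M[:3,:3].T+M[:3,3];q=q*[1,-1,-1];u=q@np.array(k["camera_matrix"]).T
    return u[:,:2]/u[:,2:]
def ring(ax,rad,z,a0,a1,n=120):
    a=np.radians(np.linspace(a0,a1,n));return np.c_[ax[0]+rad*np.cos(a),ax[1]+rad*np.sin(a),np.full(n,z)]
def crop(c,im,P,half,scale):
    u,v=proj(c,P)[0].astype(int);x0,y0=max(u-half,0),max(v-half,0)
    return cv2.resize(cv2.cvtColor(im[y0:v+half,x0:u+half],cv2.COLOR_RGB2BGR),None,fx=scale,fy=scale,interpolation=cv2.INTER_CUBIC),np.array([x0,y0])
E
python3 - <<'E'
from h import *
ax=np.array([.572,.191])
o=[]
for c in("top","scene"):
    im=cv2.cvtColor(cv2.imread(f"pics/{c}0.png"),cv2.COLOR_BGR2RGB)
    k,off=crop(c,im,[.572,.191,.1],80,2.5)
    k2=k.copy()
    for z,rd,col in((.14,97,(0,0,255)),(.14,133,(0,0,255)),(.034,155,(0,255,0))):
        p=(proj(c,ring(ax,rd/1000,z,0,360))-off+.5)*2.5
        for q in p.astype(int): cv2.circle(k2,tuple(map(int,q)),1,col,-1)
    for a in range(0,360,30):
        q=(proj(c,ring(ax,.16,.14,a,a,1))-off+.5)*2.5
        cv2.putText(k2,str(a),tuple(map(int,q[0]-[10,0])),0,.4,(255,0,0),1)
    o.append(np.vstack([k2])if 0 else k2)
    if c=="top": o.insert(0,k)
cv2.imwrite("pics/c1.png",np.hstack(o[:2]));cv2.imwrite("pics/c2.png",cv2.resize(np.hstack([k,k2]),(800,400)))
E
```

```text
(no output)
```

View pics/c1.png

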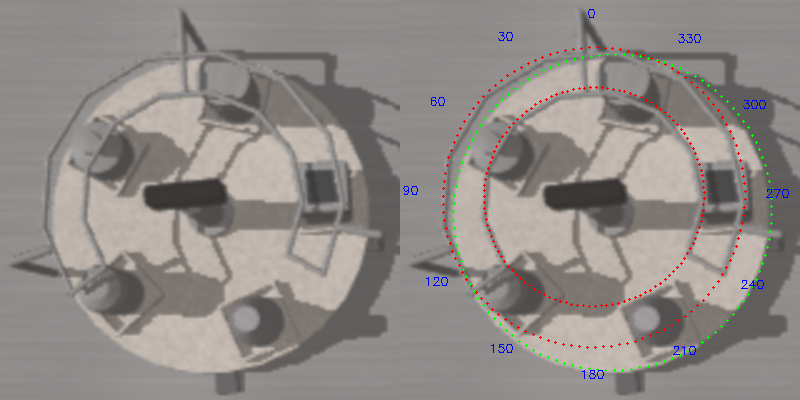

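View pics/c2.png

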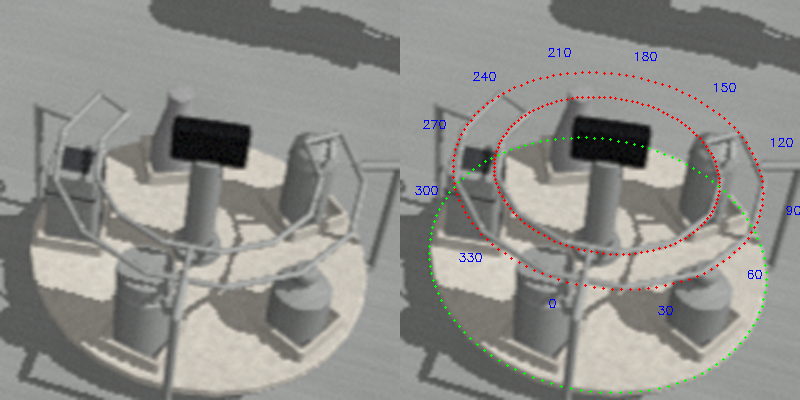

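```bash
cat >> h.py <<'E'
def back(c,uv,z):
    k=r.calibration(c);T=np.array(k["world_from_camera"]);uv=np.atleast_2d(uv).astype(float)
    d=np.c_[uv,np.ones(len(uv))]@np.linalg.inv(k["camera_matrix"]).T*[1,-1,-1]@T[:3,:3].T
    return T[:3,3]+d*((z-T[2,3])/d[:,2])[:,None]
E
python3 - <<'E'
from h import *
from scipy.optimize import least_squares
off=(proj("top",[.572,.191,.1])[0].astype(int)-80)
f=lambda q:np.array(q)/2.5-.5+off+.3
P=back("top",f([[181,14],[14,265],[379,234]]),.144)[:,:2]
E=back("top",f([[325,273],[290,253],[76,290],[107,266]]),.14)[:,:2]
tab=back("top",f([[230,384]]),.008)[0,:2]
def res(p):
    m=lambda rd,a:[p[0]+rd*np.cos(p[2]+np.radians(a)),p[1]+rd*np.sin(p[2]+np.radians(a))]
    M=np.array([m(.168,180),m(.168,-75),m(.168,75)])
    N=np.array([m(.133,56),m(.097,56),m(.133,-56),m(.097,-56)])
    return np.r_[(P-M).ravel(),(E-N).ravel()]
s=least_squares(res,[.572,.193,np.pi],loss="soft_l1",f_scale=.004)
print(s.x,np.degrees(s.x[2]),(res(s.x)*1000).round(1).reshape(-1,2).tolist());ax=s.x[:2]
ang=lambda p:np.degrees(np.arctan2(p[1]-ax[1],p[0]-ax[0]))
print("tab",tab,ang(tab))
for n,p in dict(poc=(.5825,.076),tin=(.588,.0775),sh=(.491,.278),pot=(.6225,.2955),pou=(.469,.1455),can=(.683,.1705)).items(): print(n,ang(p)%360,np.hypot(*(np.array(p)-ax)))
E
```

```text
[0.56852274 0.19008422 3.22929278] 185.02484691110058 [[-2.4, -0.3], [-2.2, -2.0], [-0.5, 2.4], [0.4, 0.5], [0.3, 0.1], [2.8, -1.0], [1.5, 0.3]]
tab [0.40263367 0.17458082] -174.66084732946328
poc 276.98489797893615 0.11493726128951458
tin 279.81511424824043 0.11425660245873452
sh 131.40533829477403 0.11721330556732956
pot 62.88566671400521 0.11843154222027119
pou 204.13143808168823 0.10905287295678584
can 350.2920890765877 0.11614036600089012
```

The plain steel tin is the square one in the carousel, around top (224,163). The orange (298,172), yellow (299,239) and pink (322,282) boxes stand on the table and are look-alikes. The gap faces bearing about 185°, confirmed by the posts, rail ends and tab at crop (228,382). The tin's pocket is at about 277°, so the turn is about −92°. I'll move above the handle.

carry_out(steps=[[[4, 2.3, 0], 6], [[8, 4.6, 0], 12], [[12, 6.9, 0], 18], [[16, 9.2, 0], 24], [[20, 11.5, 0], 30], [[24, 13.8, 0], 36], [[28, 16.1, 0], 42], [[32, 18.5, 0], 48], [[36, 20.8, 0], 54], [[40, 23.1, 0], 60], [[44, 25.4, 0], 65], [[47, 27.2, 0], 68], [[49.8, 28.8, 0], 68], [[49.8, 28.8, 0], 68], [[49.8, 28.8, 0], 68]], gripper=1)

```text
time_s: 2.7
tcp_pos: [0.5699, 0.1915, 0.2222]
ee_rot: [[0.112, -0.994, -0.001], [-0.994, -0.112, -0.0], [0.0, 0.001, -1.0]]
wrist_force: [-0.3, -0.6, -0.3]
gripper_width: 0.998
```

Run:
```python
from h import *
o=[]
for c in("top","scene"):
    im=r.capture(c);k,_=crop(c,im,[.572,.191,.17],50,4);o.append(k)
cv2.imwrite("pics/c3.png",np.hstack(o))
s=r.sense();print(s["tcp_pos"],s["ee_rot"],s["time_s"],s["joints"])
```

```text
[0.56929527 0.19254525 0.22255616] [[ 1.14593713e-01 -9.93412424e-01 -1.90473117e-04]
 [-9.93412435e-01 -1.14593734e-01  1.03923628e-04]
 [-1.25066049e-04  1.77309368e-04 -9.99999976e-01]] 2.8 [ 3.41010732e+01  1.97098111e+01 -3.07561043e+00 -1.19838600e-02
 -6.72202773e+01 -2.75162404e+01]
```

View pics/c3.png

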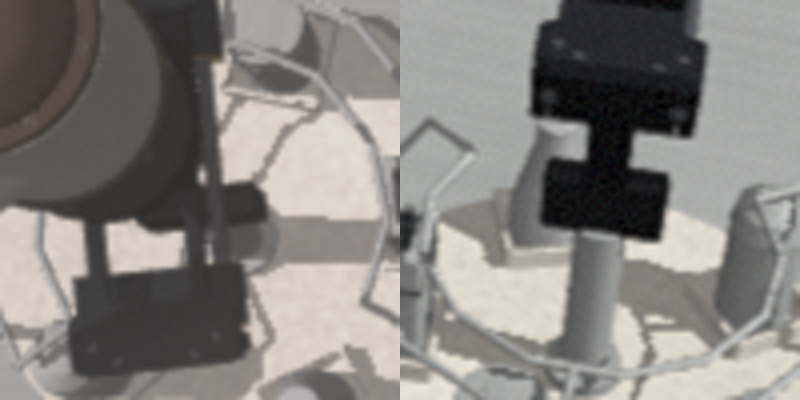

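The gripper straddles the bar, which shows at about (605,205) in the scene crop and (205,205) in the top crop. I'll go down and close.

carry_out(steps=[[[0, 0, 2.5], 0], [[0, 0, 5], 0], [[0, 0, 6.6], 0], [[0, 0, 6.6], 0]])

```text
time_s: 3.2
tcp_pos: [0.567, 0.1929, 0.1542]
ee_rot: [[0.116, -0.993, -0.005], [-0.993, -0.116, -0.002], [0.002, 0.005, -1.0]]
wrist_force: [-0.5, -0.9, -0.4]
gripper_width: 1.001
```

carry_out(steps=[[[0, 0, 0], 0], [[0, 0, 0], 0], [[0, 0, 0], 0], [[0, 0, 0], 0], [[0, 0, 0], 0], [[0, 0, 0], 0], [[0, 0, 0], 0], [[0, 0, 0], 0], [[0, 0, 0], 0], [[0, 0, 0], 0]], gripper=-1)

```text
time_s: 4.2
tcp_pos: [0.5705, 0.1935, 0.1545]
ee_rot: [[0.117, -0.993, 0.003], [-0.993, -0.117, -0.0], [0.001, -0.003, -1.0]]
wrist_force: [10.5, -0.3, -3.8]
gripper_width: 0.205
```

carry_out(steps=[[[0, -0.2, 0], 3], [[0, -0.2, 0], 8], [[0, -0.2, 0], 14], [[0, -0.2, 0], 20], [[0, -0.2, 0], 26], [[0, -0.2, 0], 32], [[0, -0.2, 0], 38], [[0, -0.2, 0], 44], [[0, -0.2, 0], 50]])

```text
time_s: 5.1
tcp_pos: [0.5718, 0.193, 0.1545]
ee_rot: [[-0.689, -0.725, 0.001], [-0.725, 0.689, -0.002], [0.001, -0.002, -1.0]]
wrist_force: [0.2, -1.9, 0.4]
gripper_width: 0.201
```

carry_out(steps=[[[0, 0, 0], 6], [[0, 0, 0], 12], [[0, 0, 0], 18], [[0, 0, 0], 24], [[0, 0, 0], 30], [[0, 0, 0], 35], [[0, 0, 0], 39], [[0, 0, 0], 41.5], [[0, 0, 0], 41.5], [[0, 0, 0], 41.5], [[0, 0, 0], 41.5]])

```text
time_s: 6.2
tcp_pos: [0.5723, 0.192, 0.1545]
ee_rot: [[-0.996, -0.088, 0.001], [-0.088, 0.996, -0.003], [-0.001, -0.003, -1.0]]
wrist_force: [2.8, -4.2, -1.0]
gripper_width: 0.207
```

carry_out(steps=[[[0, 0, 0], 0], [[0, 0, 0], 0], [[0, 0, 0], 0], [[0, 0, 0], 0], [[0, 0, 0], 0], [[0, 0, 0], 0], [[0, 0, 0], 0]], gripper=1)

```text
time_s: 6.9
tcp_pos: [0.5722, 0.1921, 0.1545]
ee_rot: [[-0.996, -0.088, 0.001], [-0.088, 0.996, -0.003], [-0.001, -0.003, -1.0]]
wrist_force: [0.9, 0.5, 0.5]
gripper_width: 0.76
```

carry_out(steps=[[[0, 0, -2.5], 0], [[0, 0, -6], 0], [[0, 0, -10], 0], [[0, 0, -13], 0], [[0, 0, -15], 0], [[0, 0, -15], 0]])

```text
time_s: 7.5
tcp_pos: [0.5733, 0.1931, 0.3085]
ee_rot: [[-0.996, -0.088, 0.008], [-0.088, 0.996, 0.0], [-0.008, -0.0, -1.0]]
wrist_force: [0.2, -0.3, -0.9]
gripper_width: 0.999
```

Run:
```python
from h import *
o=[]
for c in("top","scene"):
    im=r.capture(c);k,off=crop(c,im,[.48,.185,.1],66,3);o.append(k)
    for t in("pocket","tin_centre","handle"): print(c,t,[(np.round(d["centre"],3).tolist(),round(d["confidence"],2)) for d in r.place_of(c,t)])
cv2.imwrite("pics/c4.png",np.hstack(o))
```

```text
top pocket [([0.454, 0.179, 0.036], 0.84), ([0.546, 0.082, 0.078], 0.61)]
top tin_centre [([0.411, -0.092, 0.042], 0.67), ([0.46, 0.182, 0.085], 0.62), ([0.314, -0.15, 0.046], 0.57), ([0.569, -0.089, 0.044], 0.56)]
top handle [([0.571, 0.187, 0.171], 0.79)]
scene pocket [([0.458, 0.184, 0.034], 0.73)]
scene tin_centre [([0.457, 0.177, 0.08], 0.95), ([0.416, -0.098, 0.049], 0.91), ([0.57, -0.092, 0.046], 0.64), ([0.316, -0.152, 0.044], 0.58)]
scene handle [([0.574, 0.195, 0.172], 0.86)]
```

View pics/c4.png

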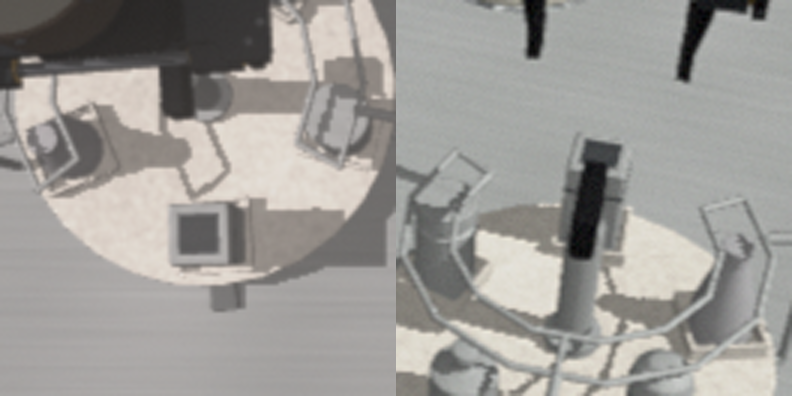

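The tin now stands squarely over the tab (top crop (200,233), tab (227,297)) and its neighbours are still in their pockets. I'll go over the tin and down.

carry_out(steps=[[[3, 0, 0], 0], [[7, -0.1, 0], 0], [[10, -0.2, 0], 0], [[11.6, -0.2, 0], 0], [[11.6, -0.2, 2], 0], [[11.6, -0.2, 6], 0], [[11.6, -0.2, 9], 0], [[11.6, -0.2, 11], 0], [[11.6, -0.2, 11], 0], [[11.6, -0.2, 11], 0]])

```text
time_s: 8.9
tcp_pos: [0.4567, 0.1799, 0.1939]
ee_rot: [[-0.996, -0.088, -0.0], [-0.088, 0.996, -0.005], [0.0, -0.005, -1.0]]
wrist_force: [-0.5, 0.1, 0.7]
gripper_width: 1.0
```

Run:
```python
from h import *
s=r.sense();t=s["tcp_pos"]
print(t,s["time_s"],s["ee_rot"][:,0])
o=[]
for c in("top","scene"):
    im=r.capture(c);k,off=crop(c,im,[.47,.185,.13],50,4)
    for p in ([*t],[.458,.181,.126]):
        q=(proj(c,p)[0]-off+.5)*4;cv2.drawMarker(k,tuple(map(int,q)),(0,0,255),0,10)
    o.append(k)
    print([(np.round(d["centre"],3).tolist(),round(d["confidence"],2)) for d in r.place_of(c,"tin_centre")][:2])
cv2.imwrite("pics/c5.png",np.hstack(o))
```

```text
[0.45674721 0.17994058 0.19390802] 8.9 [-9.96103245e-01 -8.81936888e-02  4.45539822e-04]
[([0.313, -0.153, 0.044], 0.95), ([0.414, -0.093, 0.043], 0.68)]
[([0.573, -0.088, 0.043], 0.93), ([0.313, -0.152, 0.046], 0.92)]
```

View pics/c5.png

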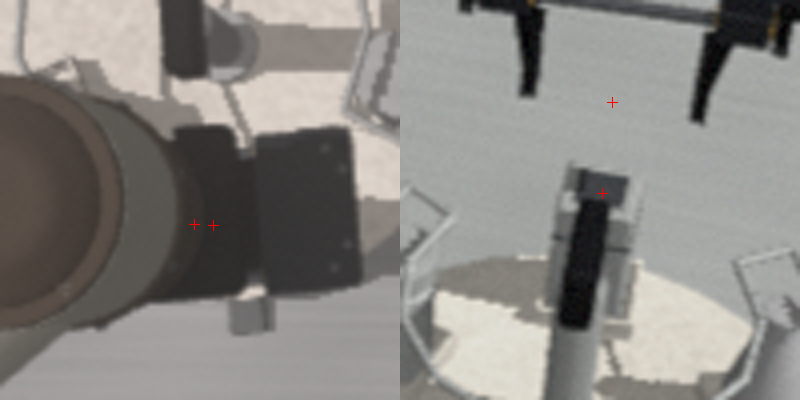

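The TCP is centred over the tin: the scene crop shows the fingers at (530,95) and (698,122) on either side of the tin top at (603,185). I'll go down, then close.

carry_out(steps=[[[0.1, 0.1, 2.5], 0], [[0.1, 0.1, 5], 0], [[0.1, 0.1, 7.5], 0], [[0.1, 0.1, 9.5], 0], [[0.1, 0.1, 10.5], 0], [[0.1, 0.1, 10.5], 0], [[0.1, 0.1, 10.5], 0]])

```text
time_s: 9.8
tcp_pos: [0.4569, 0.1815, 0.0908]
ee_rot: [[-0.996, -0.088, 0.003], [-0.088, 0.996, -0.002], [-0.003, -0.002, -1.0]]
wrist_force: [-0.0, 0.2, -0.1]
gripper_width: 0.999
```

carry_out(steps=[[[0, 0, 0], 0], [[0, 0, 0], 0], [[0, 0, 0], 0], [[0, 0, 0], 0], [[0, 0, 0], 0], [[0, 0, 0], 0], [[0, 0, 0], 0], [[0, 0, 0], 0]], gripper=-1)

```text
time_s: 10.6
tcp_pos: [0.4569, 0.1814, 0.0909]
ee_rot: [[-0.996, -0.088, 0.003], [-0.088, 0.996, -0.002], [-0.003, -0.002, -1.0]]
wrist_force: [-0.9, -0.7, 1.0]
gripper_width: 0.527
```

carry_out(steps=[[[0, 0, -0.5], 0], [[0, 0, -1.5], 0], [[0, 0, -3], 0], [[0, 0, -5], 0], [[0, 0, -7], 0], [[0, 0, -9], 0], [[0, 0, -11], 0], [[0, 0, -12.5], 0], [[0, 0, -13.5], 0], [[0, 0, -13.5], 0], [[0, 0, -13.5], 0]])

```text
time_s: 11.7
tcp_pos: [0.4559, 0.1814, 0.2253]
ee_rot: [[-0.996, -0.088, 0.002], [-0.088, 0.996, -0.002], [-0.002, -0.002, -1.0]]
wrist_force: [0.2, -0.2, -3.4]
gripper_width: 0.531
```

carry_out(steps=[[[-0.2, -1, 0], 0], [[-0.5, -3, 0], 0], [[-1, -6, 0], 0], [[-1.5, -9.5, 0], 0], [[-2, -13, 0], 0], [[-2.6, -16.5, 0], 0], [[-3.1, -20, 0], 0], [[-3.7, -23.5, 0], 0], [[-4.2, -27, 0], 0], [[-4.8, -30.5, 0], 0], [[-5.3, -34, 0], 0], [[-5.9, -37.5, 0], 0], [[-6.4, -40.5, 0], 0], [[-6.8, -43, 0], 0], [[-7.1, -45, 0], 0], [[-7.2, -45.6, 0], 0], [[-7.2, -45.6, 0], 0], [[-7.2, -45.6, 0], 0], [[-7.2, -45.6, 0], 0]])

```text
time_s: 13.6
tcp_pos: [0.5675, -0.2656, 0.2264]
ee_rot: [[-0.996, -0.089, 0.002], [-0.089, 0.996, -0.002], [-0.002, -0.002, -1.0]]
wrist_force: [0.5, -0.5, -3.5]
gripper_width: 0.53
```

Run:
```python
from h import *
s=r.sense();t=s["tcp_pos"];print(t,s["time_s"],s["wrist_force"],s["gripper_width"])
o=[]
for c in("top","scene"):
    im=r.capture(c);k,off=crop(c,im,[.5675,-.267,.1],65,3)
    for p in ring((.5675,-.267),.07,.052,0,360,60):
        q=(proj(c,p)[0]-off+.5)*3;cv2.circle(k,tuple(map(int,q)),1,(0,0,255),-1)
    for p in ([t[0],t[1],t[2]-.057],): 
        q=(proj(c,p)[0]-off+.5)*3;cv2.drawMarker(k,tuple(map(int,q)),(0,255,0),0,10)
    o.append(k)
    print([(np.round(d["centre"],3).tolist(),round(d["confidence"],2)) for d in r.place_of(c,"tin_centre")],r.place_of(c,"pan"))
h=min(x.shape[0] for x in o);cv2.imwrite("pics/c6.png",np.hstack([x[:h] for x in o]))
```

```text
[ 0.56751948 -0.26561194  0.22636121] 13.6 [ 0.45922973 -0.47522405 -3.5161837 ] 0.5298180721002154
[([0.57, -0.088, 0.047], 0.89), ([0.411, -0.093, 0.046], 0.44), ([0.573, -0.265, 0.214], 0.42), ([0.456, 0.181, 0.032], 0.27)] [{'centre': [0.571, -0.2676, 0.0532], 'confidence': 0.84}]
[([0.315, -0.15, 0.047], 0.84), ([0.569, -0.268, 0.052], 0.67), ([0.568, -0.267, 0.218], 0.65), ([0.417, -0.1, 0.047], 0.64), ([0.571, -0.092, 0.042], 0.58)] [{'centre': [0.5678, -0.2695, 0.0501], 'confidence': 0.84}]
```

View pics/c6.png

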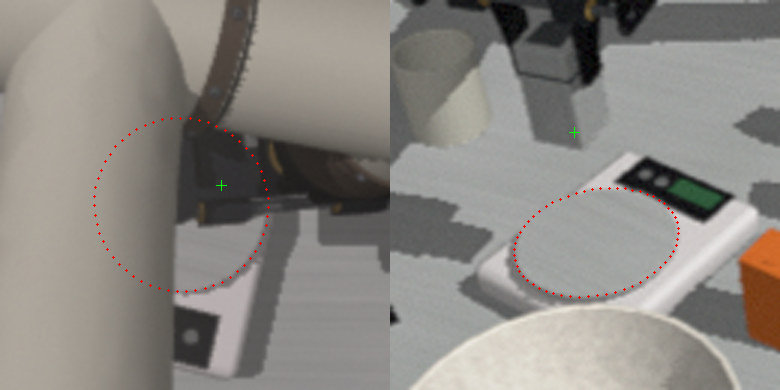

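The tin hangs upright over the pan, and the projected pan circle fits (scene crop centre (597,243)). I'll lower it.

carry_out(steps=[[[0, 0, 1.5], 0], [[0, 0, 4], 0], [[0, 0, 6.5], 0], [[0, 0, 8.5], 0], [[0, 0, 10], 0], [[0, 0, 10.8], 0], [[0, 0, 11.1], 0], [[0, 0, 11.3], 0], [[0, 0, 11.3], 0], [[0, 0, 11.3], 0]])

```text
time_s: 14.9
tcp_pos: [0.5686, -0.2664, 0.1145]
ee_rot: [[-0.996, -0.089, 0.004], [-0.089, 0.996, -0.002], [-0.004, -0.003, -1.0]]
wrist_force: [0.1, 0.4, -2.9]
gripper_width: 0.53
```

carry_out(steps=[[[0, 0, 0.1], 0], [[0, 0, 0.2], 0], [[0, 0, 0.3], 0], [[0, 0, 0.3], 0], [[0, 0, 0.3], 0]])

```text
time_s: 15.4
tcp_pos: [0.5686, -0.2664, 0.1115]
ee_rot: [[-0.996, -0.089, 0.004], [-0.089, 0.996, -0.002], [-0.004, -0.003, -1.0]]
wrist_force: [0.2, -1.1, -2.8]
gripper_width: 0.528
```

carry_out(steps=[[[0, 0, 0.1], 0], [[0, 0, 0.15], 0], [[0, 0, 0.2], 0], [[0, 0, 0.2], 0]])

```text
time_s: 15.8
tcp_pos: [0.5686, -0.2664, 0.1094]
ee_rot: [[-0.996, -0.089, 0.004], [-0.089, 0.996, -0.002], [-0.004, -0.003, -1.0]]
wrist_force: [-0.5, 0.5, -3.2]
gripper_width: 0.53
```

carry_out(steps=[[[0, 0, 0.05], 0], [[0, 0, 0.1], 0], [[0, 0, 0.1], 0], [[0, 0, 0.1], 0]])

```text
time_s: 16.2
tcp_pos: [0.5687, -0.2664, 0.109]
ee_rot: [[-0.996, -0.089, 0.004], [-0.089, 0.996, -0.003], [-0.004, -0.003, -1.0]]
wrist_force: [-1.2, -0.0, 1.3]
gripper_width: 0.531
```

The wrist force has changed sign, so the tin is resting on the pan. I'll release it and retreat.

carry_out(steps=[[[0, 0, 0], 0], [[0, 0, 0], 0], [[0, 0, 0], 0], [[0, 0, 0], 0], [[0, 0, 0], 0], [[0, 0, 0], 0], [[0, 0, 0], 0], [[0, 0, 0], 0]], gripper=1)

```text
time_s: 17.0
tcp_pos: [0.5687, -0.2664, 0.1089]
ee_rot: [[-0.996, -0.089, 0.004], [-0.089, 0.996, -0.003], [-0.004, -0.003, -1.0]]
wrist_force: [0.2, -0.2, -0.8]
gripper_width: 0.993
```

carry_out(steps=[[[0, 0, -1], 0], [[0, 0, -3], 0], [[0, 0, -6], 0], [[0, 0, -9], 0], [[0, 0, -12], 0], [[2, 0, -14], 0], [[5, 0, -15], 0], [[9, 0, -15], 0], [[13, 0, -15], 0], [[15, 0, -15], 0], [[15, 0, -15], 0], [[15, 0, -15], 0]])

```text
time_s: 18.2
tcp_pos: [0.419, -0.2797, 0.2595]
ee_rot: [[-0.996, -0.089, 0.007], [-0.089, 0.996, -0.003], [-0.006, -0.004, -1.0]]
wrist_force: [-0.0, 0.4, 1.1]
gripper_width: 0.998
```

Run:
```python
from h import *
s=r.sense();print(s["tcp_pos"],s["time_s"],s["wrist_force"],s["gripper_width"])
for c in("top","scene"):
    im=r.capture(c);cv2.imwrite(f"pics/{c}7.png",cv2.cvtColor(im,cv2.COLOR_RGB2BGR))
    for t in("tin_centre","pan","shaker_centre","pot_centre","pourer_centre","canister_centre"): print(c,t,[(np.round(d["centre"],3).tolist(),round(d["confidence"],2)) for d in r.place_of(c,t)])
```

```text
[ 0.41899077 -0.279662    0.25947627] 18.2 [-0.01591071  0.41065849  1.08127924] 0.9977043761838363
top tin_centre [([0.567, -0.086, 0.047], 0.96), ([0.411, -0.093, 0.042], 0.84), ([0.572, -0.266, 0.101], 0.75), ([0.452, 0.178, 0.035], 0.73), ([0.312, -0.154, 0.048], 0.42)]
top pan []
top shaker_centre [([0.661, 0.268, 0.086], 0.76)]
top pot_centre [([0.664, 0.134, 0.072], 0.55)]
top pourer_centre [([0.529, 0.302, 0.078], 0.72)]
top canister_centre [([0.543, 0.081, 0.079], 0.93)]
scene tin_centre [([0.41, -0.097, 0.048], 0.87), ([0.571, -0.094, 0.046], 0.87), ([0.568, -0.267, 0.101], 0.69), ([0.317, -0.149, 0.045], 0.59)]
scene pan [([0.565, -0.27, 0.051], 0.86), ([0.57, -0.267, 0.099], 0.25)]
scene shaker_centre [([0.654, 0.266, 0.086], 0.94), ([0.664, 0.136, 0.07], 0.22)]
scene pot_centre [([0.668, 0.136, 0.075], 0.66)]
scene pourer_centre [([0.527, 0.296, 0.083], 0.65), ([0.665, 0.137, 0.074], 0.42)]
scene canister_centre [([0.544, 0.083, 0.084], 0.72)]
```

View pics/scene7.png

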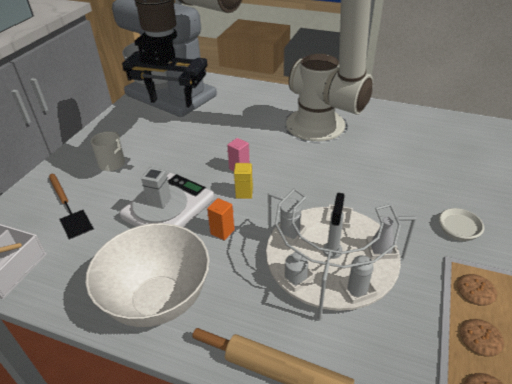

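The tin stands upright on the pan (155,190), the four round containers are in their pockets, and the arm is clear. I'll hand the job in.

```bash
python3 -c "
from station import r
print(r.finish_job())"
```

```text
the job is handed in; nothing more can be done
None
```

I turned the carousel about 92° by its bar handle, which brought the square steel tin to the middle of the front gap. I then lifted the tin out, set it down on the scale's pan, let go, moved clear and handed the job in at about 18 s. The hand-in gives no verdict.

**Tin:** the last pictures put its centre at (0.570, −0.267, 0.101), against a pan centre of about (0.568, −0.267). That is about 3 mm off centre, 49 mm above the pan, and upright. The nominal height is 46 mm, so the reading is about 3 mm high but within the network's 4 mm error. At set-down the wrist force went from −3 N to +1.3 N, which showed the tin resting on the pan before I released it.

**Round containers:** all four were seen standing in their pockets, about 0.11–0.12 m from the axis and at their normal heights.

**Arm:** the gripper was open and clear of everything, with wrist force near zero.

**Checks that disagreed:** the top camera did not find the pan in the last check. It also reported a false "tin" at the now empty pocket. The scene picture showed neither problem.

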